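# Clip the fryer drain tube into its holder

## Task

Take the fryer's drain tube, the long thick one with a collar at one end, out of the draining rack and clip it back into its holder on the worktop: push it straight down past the sprung jaw until it sits fully home in both forks and the jaw has snapped shut over it.

Things in the scene. Friction and masses are not known exactly. Their poses are not given: they have to be found in the camera images.
- tube_mid (a point): Middle, on the axis, of the drain tube: straight steel tube, 24 mm diameter, 260 mm long, 0.28 kg, a darker collar (32 mm diameter, 26 mm long) round one end; x runs along it to the collar. It lies level in one of the rack's three places, axis 43 mm above the worktop. Grip it across its middle. Bystanders beside it, without collar: a rod 12 mm thick, 250 long; a tube 24 mm thick, 150 long.
- rack: Low grey draining rack, fixed, 160 by 250 mm; origin: centre of its underside; x along the rods. Three places at y = -90, 0, +90 mm, any rod in any place; rods rest on notched bars at x = -55 and +55 mm (12 mm wide, up to 46 mm high), between which 98 mm are free for the fingers over a 6 mm base plate.
- seat (a point): Where tube_mid belongs, 60 mm above the worktop; x along the seated tube (collar either way), y towards the jaw, z up. Fixed holder: foot plate 180 by 100 by 8 mm, two white forks at x = -50 and +50 mm (16 mm wide, V bottom, 27 mm gap), tall prong at -y up to 109 mm above the worktop, short one at +y up to 66. Between the forks 80 mm are free for fingers, down to 26 mm above the worktop.
- jaw (a joint): Holder's sprung steel jaw, rad: 0 shut, positive swung outwards to +y of seat, max 0.5. Two arms at x = -66 and +66 mm of seat; their slanted heads lead in from 104 down to 75 mm above the worktop, the lower edge 4 mm beside the seat axis. A level tube lowered within 8 mm of the axis meets them, its axis at about 90 mm, swings them to about 0.1 with 5 to 15 N down; they snap shut over it.
There are look-alikes about, which are no part of the job. What is meant by the part that bears seat is not purple or yellow, and is the larger of those in its own colour.

How it is judged:
On the way:
1. the tube, coming down over the holder, pushes the jaw aside (value of joint jaw above 0.045 rad and horizontal distance between tube_mid and seat below 0.03 m and z of tube_mid in the frame of seat above 0.008 m).
At the end, for the whole second after the job is handed in: The tube lies at rest in both forks: its middle within 20 mm of the seat point along the holder, within 8 mm across and 6 mm in height, its axis within 0.12 rad of the holder's, and the jaw shut over it (below 0.05 rad) (horizontal distance between tube_mid and seat below 0.02 m and y of tube_mid in the frame of seat between -0.008 and 0.008 m and z of tube_mid in the frame of seat between -0.006 and 0.006 m and angle between the x axis of tube_mid and the x axis of seat, either way round below 0.12 rad and value of joint jaw below 0.05 rad and linear speed of tube below 0.02 m/s); the robot touches nothing.
It also fails if it takes over 45 s, if anything falls off the work surface, if the arm or the gripper's body presses on something with over 40 N, if the wrist force passes 120 N, or if a joint passes its speed limit or range.

## Robot

A 6-joint arm with a two-finger parallel gripper is mounted at the origin on the work surface. World frame = base frame: x ahead of the robot, y to its left, z up, the work surface at z = 0. Lengths are in m, angles in rad, forces in N, time in s.
With the tool pointing down it reaches from about 0.325 to 0.85 m from the base axis. Payload 4.4 kg.
Tool frame: the origin (TCP) lies at the very end of the fingers, on their centre line; the grasp point (between the pads) lies 19 mm behind it (ctrl.pinch_z is the distance from the TCP to the grasp point, in m); z points along the fingers, x is the direction in which the jaws open and shut, and the axes are right-handed (so a half turn about z gives the same grasp; the last joint's range is limited). The gripper opens to 94 mm and grips with 3 to 60 N. Pads are 16 mm wide; open, the fingers measure 119 mm over their backs; the gripper's body (75 mm by 177 mm) begins 78 mm behind the grasp point.
Start: joints at [-1.325, 0.207, 1.542, -0, 1.393, -0.15], TCP at [0.222, -0.53, 0.205] pointing down, gripper open.
Joint ranges: [-2.73, 2.73], [-0.86, 2.22], [0.23, 2.46], [-1.11, 4.25], [0.08, 2.63], [-2.82, 2.82]. Speed limits (rad/s): [2.79, 2.79, 3.14, 3.14, 3.14, 3.14].

## Interface

Orientations are given as [roll, pitch, yaw] about the fixed x, y, z axes, in that order (R = Rz(yaw) Ry(pitch) Rx(roll)).
In Python, from bench import ctrl, imaging, order gives the robot as it stands. Calls block until the motion is done:
- ctrl.goto(position, orientation): joint-space move of the TCP to a pose.
- ctrl.line_to(position, rotation=None, max_speed=0.15, threshold=None): straight line of the TCP; rotation=None keeps the orientation; max_speed is the mean speed in m/s. With threshold (N) it stops when the force on the tool has changed by that much, and returns True; else False.
- ctrl.movej(angles): joint-space move.
- ctrl.gripper_to(opening, effort=None): finger opening in m; effort is the grip in N (None keeps the last); returns when the fingers have stopped.
- ctrl.hold(seconds).
- ctrl.inverse_kinematics(position, orientation): joint angles nearest the present ones, or None.
- ctrl.state(): the state.
- imaging.capture(name): name is "scene" or "top" or "wrist"; returns a dict with "img" (384x512x3 uint8, red, green, blue), "depth" (384x512 float32, m along the optical axis (not along the pixel's ray), 0 where there is no reading), "fx", "fy", "cx", "cy" (pixels), "pose" (4x4, takes a point from camera to world coordinates). Camera axes: x right, y down, z forward; pixel columns grow to the right and rows downward; lengths in m; the calibration is good to about 2 mm. A picture is of the moment at which its call begins.
A pose or a line that the arm cannot do raises ctrl.MotionError and nothing moves.
- order.close_job(): hands the job in, once; it reports no verdict.
The state is a dict: "time_s": time; "q": joint angles; "joint_vel": joint speeds; "joint_efforts": joint torques, N m; "eef_pos": TCP position; "tcp_rot": TCP orientation; "ft_force": force on the tool from outside, world axes, zero at the start; "wrist_torque": the same for the moment, N m; "grip_width": finger opening in m.
Only numpy, scipy, OpenCV 4.12 (cv2) and the standard library are available. Lean on these libraries where they do the work, as an engineer would, in place of code of your own. Each camera call takes 0.05 s, during which the arm holds its last target.

## Working session

There is one attempt and no reset: what is moved stays moved. The work goes in short steps, each a Python script; the robot and the scene stay as the last script left them, time stands still between calls to the robot, and variables do not carry over. Pictures are saved under pics/ and viewed, and the job is handed in when it is done.

```bash
ls; mkdir -p pics; python3 - <<'E'
from bench import ctrl, imaging, order
import cv2,numpy as np
for n in ["scene","top","wrist"]:
    c=imaging.capture(n); cv2.imwrite(f"pics/{n}0.png",c["img"][:,:,::-1]); np.savez(f"{n}0.npz",**c)
    print(n,c["fx"],c["cx"],c["cy"],np.round(c["pose"],3).tolist())
print(ctrl.state())
E
```

```text
pics
scene 374.5749090028198 250.90255780141356 194.22175161166365 [[-0.029, 0.565, -0.824, 1.255], [0.999, 0.0, -0.035, 0.061], [-0.02, -0.825, -0.565, 0.577], [0.0, 0.0, 0.0, 1.0]]
top 439.05705599071655 258.4029092928833 193.82671435830125 [[-0.018, -0.987, 0.157, 0.368], [-1.0, 0.021, 0.013, 0.017], [-0.016, -0.157, -0.988, 1.079], [0.0, 0.0, 0.0, 1.0]]
wrist 276.5759449870537 257.30640615470065 193.56594500457763 [[0.386, -0.887, -0.252, 0.296], [-0.922, -0.372, -0.103, -0.499], [-0.002, 0.273, -0.962, 0.383], [0.0, 0.0, 0.0, 1.0]]
{'time_s': 0.15, 'q': array([-1.32449098e+00,  2.07263545e-01,  1.54256690e+00, -6.65893214e-05,
        1.39349743e+00, -1.50507138e-01]), 'joint_vel': array([ 0.00125867, -0.00178835, -0.00356726, -0.00125272, -0.00033683,
       -0.00179687]), 'joint_efforts': array([ 6.30519826e-04, -3.71310747e+01, -2.81811565e+01,  6.98156306e-02,
        3.27105797e-02, -9.96347376e-05]), 'eef_pos': array([ 0.22204237, -0.52974404,  0.20456317]), 'tcp_rot': array([-3.14139726e+00,  1.72542678e-03, -1.17397187e+00]), 'ft_force': array([-0.82765835, -0.19299505, -0.03170203]), 'wrist_torque': array([ 0.01260717, -0.00618374,  0.02545149]), 'grip_width': 0.09396724764799583}
```

View pics/top0.png

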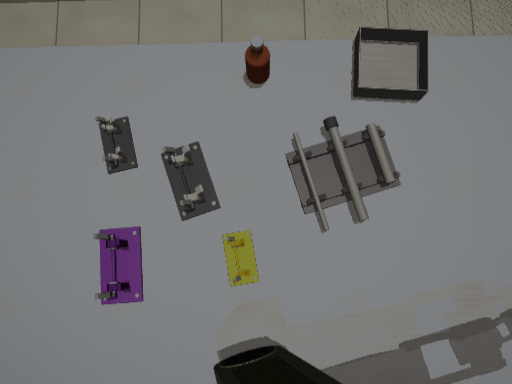

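View pics/scene0.png

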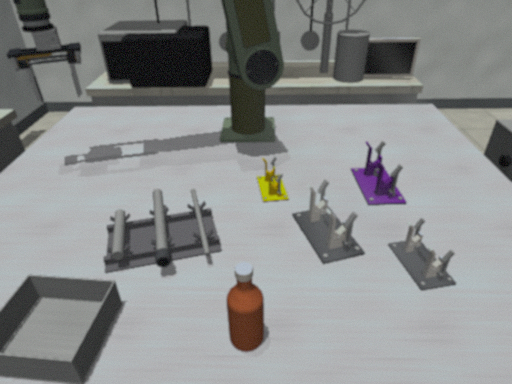

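View pics/wrist0.png

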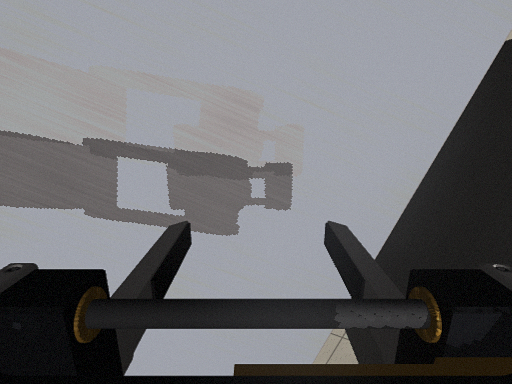

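The collared tube is in the rack's middle place, with the collar at about (331,123) and the plain end at about (363,216) in the top view. The larger grey holder is at about (190,180). Next I'll zoom in and measure both.

```bash
cat > h.py <<'E'
import numpy as np
def load(n): return dict(np.load(n))
def ray(c,uv,z):
    uv=np.atleast_2d(uv).astype(float); P=c["pose"]
    d=np.c_[(uv[:,0]-c["cx"])/c["fx"],(uv[:,1]-c["cy"])/c["fy"],np.ones(len(uv))]@P[:3,:3].T
    t=(z-P[2,3])/d[:,2]; return P[:3,3]+d*t[:,None]
def cloud(c):
    h,w=c["depth"].shape; u,v=np.meshgrid(np.arange(w),np.arange(h)); z=c["depth"]
    p=np.stack([(u-c["cx"])/c["fx"]*z,(v-c["cy"])/c["fy"]*z,z],-1)
    return p@c["pose"][:3,:3].T+c["pose"][:3,3]
E
python3 - <<'E'
from h import *; import cv2
c=load("top0.npz"); W=cloud(c); img=c["img"]
cv2.imwrite("pics/holder.png",cv2.resize(img[130:230,150:230,::-1],None,fx=7,fy=6,interpolation=cv2.INTER_CUBIC)[:600])
Z=W[...,2]; print("table z",np.median(Z[250:300,330:400]))
# holder plate
sub=np.zeros(Z.shape,bool); sub[135:225,155:225]=1
g=img.max(2)
m=(sub&(g<110)).astype(np.uint8)
cs,_=cv2.findContours(m,cv2.RETR_EXTERNAL,cv2.CHAIN_APPROX_NONE); k=max(cs,key=cv2.contourArea)
pl=ray(c,k[:,0],0.008)[:,:2]
r=cv2.minAreaRect((pl*1000).astype(np.float32)); print("plate rect",r)
m2=sub&(Z>0.05); print("tall pts",m2.sum())
for v,u in np.argwhere(m2)[::3]: print((u,v),np.round(W[v,u],3),img[v,u].tolist())
# tube
s=np.zeros(Z.shape,bool); s[110:225,320:372]=1
mt=s&(Z>0.047)&(Z<0.065); n,l,st,ce=cv2.connectedComponentsWithStats(mt.astype(np.uint8))
for i in range(1,n):
    if st[i,4]>60:
        q=np.argwhere(l==i)[:,::-1]; p=ray(c,q,0.050)[:,:2]
        print("comp",st[i],ce[i],cv2.minAreaRect((p*1000).astype(np.float32)))
v=np.zeros(Z.shape+(3,),np.uint8); v[...,:]=np.clip(Z*2200,0,255)[...,None]
cv2.imwrite("pics/hz.png",cv2.resize(v[100:240,90:410],None,fx=2.4,fy=2.4,interpolation=0))
E
```

```text
table z -9.445981463884756e-05
plate rect ((583.0223388671875, 202.89486694335938), (194.44973754882812, 101.09548950195312), 17.970903396606445)
tall pts 408
(np.int64(203), np.int64(140)) [0.368 0.017 1.079] [129, 132, 135]
(np.int64(186), np.int64(144)) [0.641 0.193 0.11 ] [129, 132, 133]
(np.int64(185), np.int64(145)) [0.639 0.195 0.108] [122, 116, 109]
(np.int64(188), np.int64(145)) [0.638 0.188 0.109] [90, 91, 90]
(np.int64(166), np.int64(146)) [0.639 0.24  0.101] [103, 104, 103]
(np.int64(183), np.int64(146)) [0.638 0.201 0.103] [91, 88, 84]
(np.int64(186), np.int64(146)) [0.637 0.193 0.108] [124, 122, 117]
(np.int64(162), np.int64(147)) [0.638 0.25  0.1  ] [123, 123, 123]
(np.int64(165), np.int64(147)) [0.638 0.243 0.099] [90, 88, 84]
(np.int64(168), np.int64(147)) [0.639 0.237 0.095] [82, 81, 80]
(np.int64(171), np.int64(147)) [0.641 0.232 0.085] [86, 85, 84]
(np.int64(174), np.int64(147)) [0.644 0.227 0.075] [112, 113, 114]
(np.int64(184), np.int64(147)) [0.636 0.199 0.101] [120, 113, 102]
(np.int64(187), np.int64(147)) [0.633 0.19  0.11 ] [130, 132, 131]
(np.int64(164), np
[... 7403 characters left out ...]
 1.079] [129, 131, 132]
(np.int64(183), np.int64(204)) [0.503 0.199 0.104] [99, 98, 94]
(np.int64(186), np.int64(204)) [0.505 0.194 0.094] [52, 50, 48]
(np.int64(189), np.int64(204)) [0.506 0.19  0.083] [49, 48, 45]
(np.int64(224), np.int64(204)) [0.368 0.017 1.079] [129, 131, 134]
(np.int64(182), np.int64(205)) [0.502 0.203 0.098] [69, 68, 64]
(np.int64(185), np.int64(205)) [0.504 0.198 0.086] [38, 38, 35]
(np.int64(188), np.int64(205)) [0.505 0.193 0.074] [30, 27, 25]
(np.int64(188), np.int64(206)) [0.504 0.195 0.064] [31, 29, 28]
comp [ 324  116   45  105 1019] [345.98626104 166.31305201] ((592.4700927734375, -178.55279541015625), (262.22119140625, 30.173219680786133), 15.196815490722656)
```

View pics/holder.png

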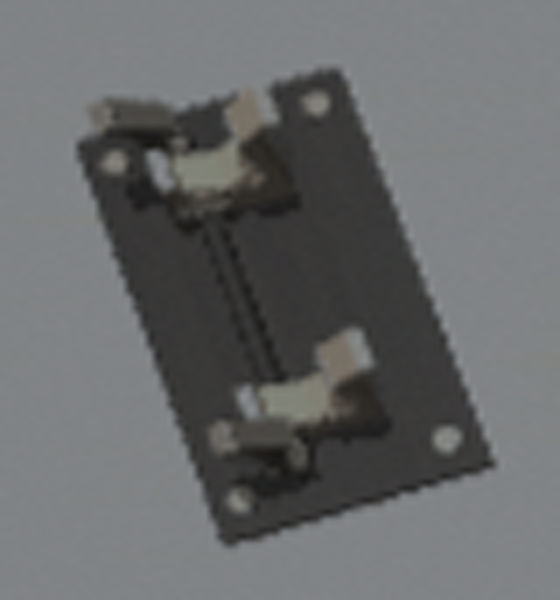

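View pics/hz.png

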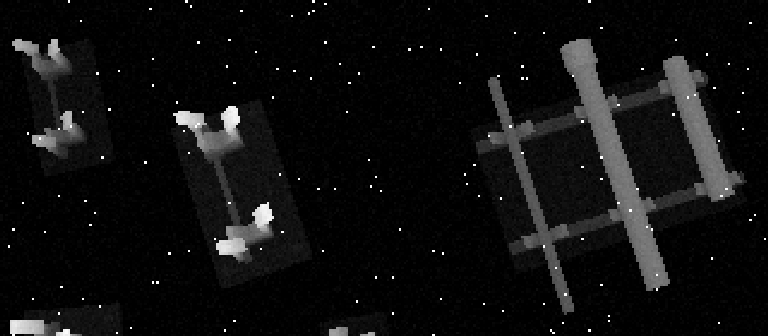

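```bash
python3 - <<'E'
from h import *; import cv2
c=load("top0.npz"); W=cloud(c); img=c["img"]; Z=W[...,2]; D=c["depth"]
sub=np.zeros(Z.shape,bool); sub[135:225,155:225]=1; sub&=D>0
# plate edges: hull-free, dark mask w/ plate height, use rays at .008
m=(sub&(Z>0.004)&(Z<0.014)&(img.max(2)<110)).astype(np.uint8)
m=cv2.morphologyEx(m,cv2.MORPH_OPEN,np.ones((3,3),np.uint8))
k=np.argwhere(m)[:,::-1]; pl=ray(c,k,0.008)[:,:2]
r=cv2.minAreaRect((pl*1000).astype(np.float32)); print("plate",r)
for deg in [17.2]:
    a=np.radians(deg); ex=np.array([np.cos(a),np.sin(a)]); ey=np.array([-ex[1],ex[0]])
    xs=pl@ex; ys=pl@ey; print("plate x",np.percentile(xs,[0,.5,99.5,100]),"y",np.percentile(ys,[0,.5,99.5,100]))
    cen=np.array([(xs.min()+xs.max())/2,(ys.min()+ys.max())/2]); print("cen",ex*cen[0]+ey*cen[1])
    P=W[sub]; L=np.c_[P[:,:2]@ex-cen[0],P[:,:2]@ey-cen[1],P[:,2]]
    for nm,s in [("A",1),("B",-1)]:
        for t,sel in [("tall",(L[:,2]>.097)&(L[:,2]<.115)&(abs(L[:,0]*s-50)>-1)&(abs(L[:,0]*s-.05)<.013)),("short",(L[:,2]>.06)&(L[:,2]<.07)&(abs(L[:,0]*s-.05)<.009)),("fork.05",(L[:,2]>.045)&(L[:,2]<.057)&(abs(L[:,0]*s-.05)<.009)),("jawlow",(L[:,2]>.073)&(L[:,2]<.082)&(abs(L[:,0]*s-.066)<.008)),("jawtop",(L[:,2]>.097)&(L[:,2]<.107)&(abs(L[:,0]*s-.066)<.008))]:
            q=L[sel]*1000
            if len(q): print(nm,t,len(q),"x",np.round([q[:,0].min(),np.median(q[:,0]),q[:,0].max()],1),"y",np.round([q[:,1].min(),np.median(q[:,1]),q[:,1].max()],1))
# tube
s=np.zeros(Z.shape,bool); s[110:225,320:372]=1
mt=s&(Z>0.047)&(Z<0.065)
p=W[mt][:,:2]; v=cv2.fitLine((p*1000).astype(np.float32),cv2.DIST_HUBER,0,.01,.01).ravel(); print("tube",v,np.degrees(np.arctan2(v[1],v[0])))
d=v[:2]; t=(p*1000-v[2:])@d; print(t.min(),t.max(),"mid",v[2:]+d*(t.min()+t.max())/2, np.median(W[mt][:,2]),W[mt][:,2].max())
o=(p*1000-v[2:])@[-d[1],d[0]]
for a in range(-130,130,20):
    q=o[(t-(t.min()+t.max())/2>a)&(t-(t.min()+t.max())/2<a+20)]; print(a,np.round([q.min(),q.max()],1),end=' ')
E
```

```text
plate ((577.437744140625, 201.0977020263672), (179.75840759277344, 99.54974365234375), 17.977218627929688)
plate x [0.52079232 0.52243895 0.69958677 0.70121313] y [-0.0295295  -0.02823187  0.07057696  0.07189507]
cen [0.57741376 0.20091388]
A tall 55 x [42.1 51.  61.5] y [-30.2 -22.2  26.9]
A short 24 x [42.4 47.5 57.8] y [-18.5  16.9  20.1]
A fork.05 68 x [41.9 48.8 58.7] y [-18.8   4.5  16.5]
A jawlow 14 x [60.2 64.2 71.3] y [ 5.7  8.2 21.2]
A jawtop 31 x [58.5 65.9 72.1] y [-28.3  22.6  29.1]
B tall 58 x [-63.  -50.5 -40.7] y [-31.8 -23.8  25.4]
B short 19 x [-57.4 -49.7 -42. ] y [-20.2  15.1  19.4]
B fork.05 60 x [-57.4 -49.8 -41.7] y [-20.3   1.5  13.3]
B jawlow 13 x [-72.  -65.4 -59.7] y [ 3.9  6.2 15.5]
B jawtop 28 x [-71.6 -66.8 -60.7] y [14.5 20.9 27.1]
tube [ 9.6230602e-01  2.7196893e-01  5.9121973e+02 -1.8036240e+02] 15.781462
-129.4500110213765 131.1299730057753 mid [ 592.02804533 -180.13394751] 0.05300902369807248 0.062186118925885214
-130 [-12.5   9.5] -110 [-11.8  10. ] -90 [-11.6   9.3] -70 [-22.9  19.5] -50 [-20.6  11.2] -30 [-11.3  10.2] -10 [-11.9  10.7] 10 [-10.4  10.1] 30 [-11.6  11.3] 50 [-85.8  20.4] 70 [-91.2  11.1] 90 [-15.5  14.8] 110 [-14.4  15. ]
```

```bash
python3 - <<'E'
from bench import ctrl, imaging
import numpy as np,cv2
yaw=np.radians(15.6-90); o=[np.pi,0,yaw]; x,y=0.592,-0.1797
print(ctrl.pinch_z)
ctrl.goto([x,y,0.17],o)
c=imaging.capture("wrist"); cv2.imwrite("pics/w1.png",c["img"][:,:,::-1]); np.savez("w1.npz",**c)
s=ctrl.state(); print(s["time_s"],s["eef_pos"],s["tcp_rot"],s["q"])
E
```

```text
0.0188
2.05 [ 0.59170334 -0.18091861  0.1701548 ] [-3.14157750e+00 -4.35682189e-04 -1.30017260e+00] [-4.36321587e-01  3.26541950e-01  1.46598365e+00 -3.29518266e-04
  1.34877256e+00  8.63923521e-01]
```

View pics/w1.png

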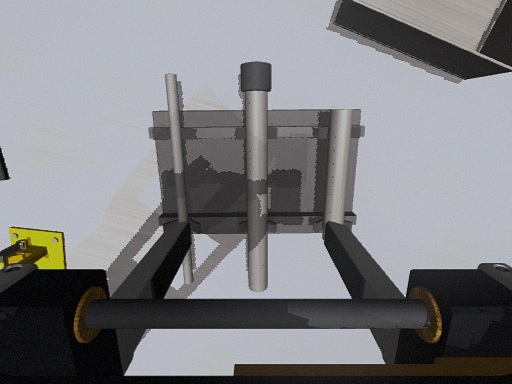

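The wrist view shows the collared tube centred between the fingers. The collar top is at about (256,63) and the plain end at about (258,291). I'll cross-check its middle from this view and then grasp.

```bash
python3 - <<'E'
from h import *
c=load("w1.npz")
a=ray(c,[[257,63],[258,291],[256.5,100],[258,280]],0.043); print(a)
print("len",np.linalg.norm(a[0]-a[1]),"mid",(a[0]+a[1])/2,"yaw",np.degrees(np.arctan2(*(a[2]-a[3])[[1,0]])))
import cv2
E
python3 - <<'E'
from bench import ctrl
import numpy as np
ctrl.line_to([0.592,-0.1797,0.024])
w=ctrl.state(); print(w["time_s"],w["eef_pos"],w["ft_force"])
ctrl.gripper_to(0.0,50)
w=ctrl.state(); print(w["time_s"],w["eef_pos"],w["ft_force"],w["grip_width"])
E
```

```text
[[ 0.7175765  -0.14511897  0.043     ]
 [ 0.46096579 -0.21751924  0.043     ]
 [ 0.6832     -0.15409719  0.043     ]
 [ 0.47638993 -0.21323063  0.043     ]]
len 0.26662867999153333 mid [ 0.58927114 -0.18131911  0.043     ] yaw 15.95688287980866
3.175 [ 0.59304289 -0.18022141  0.02520384] [ 0.33397553 -0.61766854  0.73222633]
4.275 [ 0.59203506 -0.17989359  0.02397742] [-0.13330886 -1.21693585 -0.60257512] 0.02269496238429861
```

Grip width is 22.7 mm, which matches the 24 mm tube. Next: lift, carry it above the seat and look.

```bash
python3 - <<'E'
from bench import ctrl, imaging
import numpy as np,cv2
ctrl.line_to([0.592,-0.1797,0.20])
o=[np.pi,0,np.radians(18-90)]
a=np.radians(18); ey=np.array([-np.sin(a),np.cos(a)]); s=np.array([0.5774,0.2010])+0.0005*ey
ctrl.goto([s[0],s[1],0.20],o); ctrl.hold(0.3)
for n in ["top","scene","wrist"]:
    c=imaging.capture(n); cv2.imwrite(f"pics/{n}2.png",c["img"][:,:,::-1]); np.savez(n+"2.npz",**c)
w=ctrl.state(); print(w["time_s"],w["eef_pos"],w["tcp_rot"],w["ft_force"],w["grip_width"])
E
```

```text
7.475 [0.57736836 0.20112462 0.19999048] [-3.14159247e+00 -1.15853073e-05 -1.25724502e+00] [ 1.00875031 -0.33645156 -2.81253091] 0.022780533966791364
```

View pics/wrist2.png

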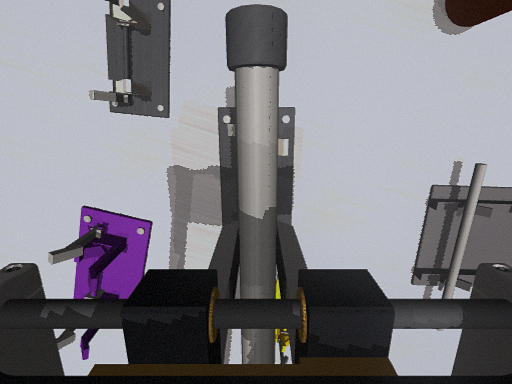

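View pics/scene2.png

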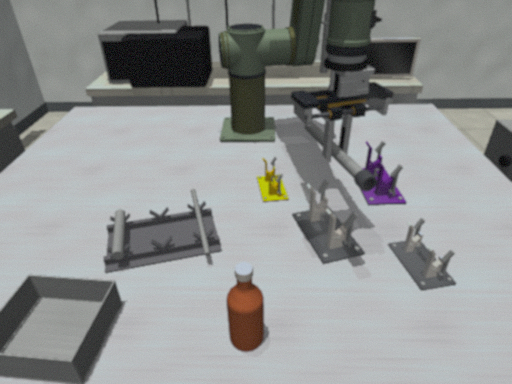

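View pics/top2.png

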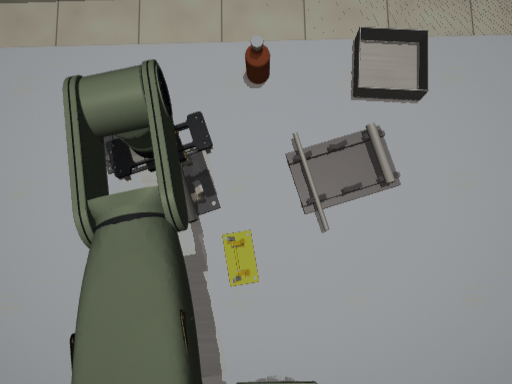

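The tube is held, centred over the holder in the wrist view: axis at column 257, plate edges at columns 220 and 294. Now I'll check that it's level and how it lines up.

```bash
python3 - <<'E'
from h import *
c=load("wrist2.npz"); W=cloud(c)
a=np.radians(18); ex=np.array([np.cos(a),np.sin(a)]); ey=np.array([-ex[1],ex[0]]); s=np.array([0.5774,0.2010])+.0005*ey
def f(p): return np.round(np.c_[(p[:,:2]-s)@ex,(p[:,:2]-s)@ey,p[:,2]]*1000,1)
print("plate far corners/edges",f(ray(c,[[219,108],[295,108],[219,160],[294.5,160]],.008)))
print("tube mid line, tops"); print(f(np.array([np.median(W[v,250:264],0) for v in (20,45,80,120,160,190,320)])))
print("tube edges at z .219", f(ray(c,[[234,100],[278,100],[237,230],[276,230],[257,8]],.219)))
E
```

```text
plate far corners/edges [[ 88.9  48.8   8. ]
 [ 88.8 -48.4   8. ]
 [ 22.   51.4   8. ]
 [ 21.9 -50.2   8. ]]
tube mid line, tops
[[1.226e+02 1.000e-01 2.327e+02]
 [1.120e+02 1.000e-01 2.331e+02]
 [9.710e+01 2.000e-01 2.292e+02]
 [7.770e+01 2.000e-01 2.288e+02]
 [5.670e+01 3.000e-01 2.291e+02]
 [4.020e+01 3.000e-01 2.292e+02]
 [2.540e+01 0.000e+00 3.141e+02]]
tube edges at z .219 [[ 8.81e+01  1.25e+01  2.19e+02]
 [ 8.81e+01 -1.15e+01  2.19e+02]
 [ 1.14e+01  1.25e+01  2.19e+02]
 [ 1.14e+01 -1.17e+01  2.19e+02]
 [ 1.32e+02 -1.00e-01  2.19e+02]]
```

The tube is level, with its axis 17 mm above the TCP, and lies within 0.5 mm of the holder's centre line. The plate edges read ±50 mm across and +89 mm at the far end, as they should. I'll push it down slowly.

```bash
python3 - <<'E'
from bench import ctrl
import numpy as np
w=ctrl.state(); p=w["eef_pos"]
a=np.radians(18); ey=np.array([-np.sin(a),np.cos(a)]); s=np.array([0.5774,0.2010])+0.0005*ey
def show():
    w=ctrl.state(); print(round(w["time_s"],2),np.round(w["eef_pos"],4),np.round(w["ft_force"],1),np.round(w["wrist_torque"],2),round(w["grip_width"],4))
ctrl.line_to([s[0],s[1],0.085],max_speed=0.08); show()
for z in (0.078,0.071,0.064,0.058,0.052,0.047,0.042):
    h=ctrl.line_to([s[0],s[1],z],max_speed=0.03,threshold=30); print(z,h); show()
    if h: break
E
```

```text
9.07 [0.5779 0.2016 0.0858] [ 0.5  0.4 -3. ] [-0.02  0.01 -0.01] 0.0229
0.078 False
9.45 [0.5769 0.2014 0.0776] [-0.8 -0.  -3. ] [ 0.03  0.04 -0.01] 0.023
0.071 False
9.83 [0.5775 0.2012 0.0709] [-0.2 -1.8 -1. ] [-0.25 -0.1  -0.11] 0.0227
0.064 False
10.22 [0.5788 0.2015 0.0666] [-1.  -1.6  7. ] [-0.34  0.32 -0.11] 0.0228
0.058 False
10.57 [0.5801 0.2019 0.0615] [-0.2 -1.3  8.3] [-0.27  0.08 -0.14] 0.0229
0.052 False
10.92 [0.5804 0.202  0.054 ] [5.7 0.1 1.6] [ 0.05 -0.74 -0.03] 0.0228
0.047 False
11.23 [0.5786 0.2021 0.0472] [4.9 1.3 0.7] [ 0.18 -0.77  0.19] 0.0231
0.042 False
11.55 [0.5773 0.2021 0.042 ] [1.6 2.3 3.1] [ 0.49 -0.67  0.05] 0.0232
```

```bash
python3 - <<'E'
from bench import ctrl, imaging
import numpy as np,cv2
w=ctrl.state(); p=w["eef_pos"]
print(ctrl.line_to([p[0],p[1],0.0395],max_speed=0.02,threshold=20))
w=ctrl.state(); print(w["time_s"],w["eef_pos"],w["ft_force"])
for n in ["scene","wrist"]:
    c=imaging.capture(n); np.savez(n+"3.npz",**c); cv2.imwrite(f"pics/{n}3.png",c["img"][:,:,::-1])
    if n=="scene": cv2.imwrite("pics/s3z.png",cv2.resize(c["img"][130:280,250:410,::-1],None,fx=4,fy=4,interpolation=cv2.INTER_CUBIC))
E
```

```text
False
11.825 [0.57700228 0.20251804 0.04059579] [-1.86376994  0.39133764 10.37800605]
```

View pics/s3z.png

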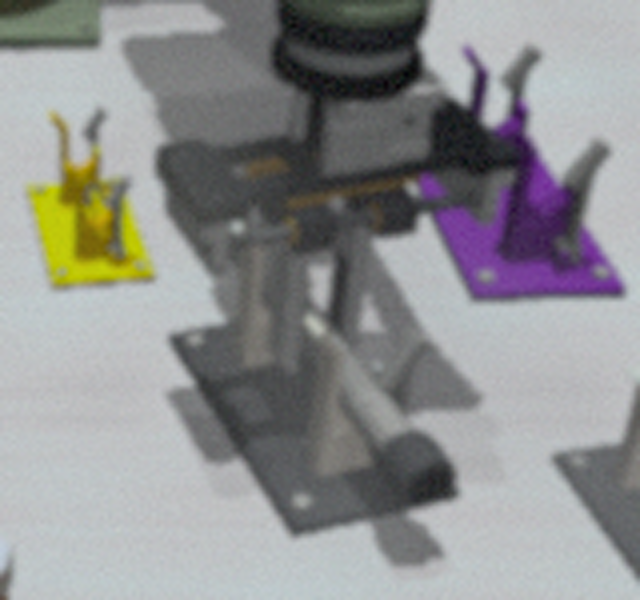

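View pics/wrist3.png

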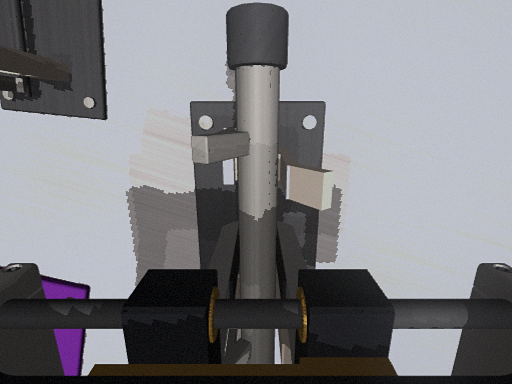

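The jaw head at about (220,147) now overlaps the tube, and the white fork is visible under it. Pressing further met firm resistance at a TCP height of 40.6 mm. I'll release and retreat.

```bash
python3 - <<'E'
from bench import ctrl, imaging
import numpy as np,cv2
w=ctrl.state(); p=w["eef_pos"]
ctrl.gripper_to(0.05)
ctrl.line_to([p[0],p[1],0.20],max_speed=0.1)
c=imaging.capture("wrist"); np.savez("wrist4.npz",**c); cv2.imwrite("pics/wrist4.png",c["img"][:,:,::-1])
ctrl.goto([0.45,-0.2,0.30],[np.pi,0,-1.3])
for n in ["top","scene"]:
    c=imaging.capture(n); np.savez(n+"4.npz",**c); cv2.imwrite(f"pics/{n}4.png",c["img"][:,:,::-1])
print(ctrl.state()["time_s"])
from h import *
a=np.radians(18); ex=np.array([np.cos(a),np.sin(a)]); ey=np.array([-ex[1],ex[0]]); s=np.array([0.5774,0.2010])
c=load("top4.npz"); W=cloud(c); P=W[100:260,130:240][c["depth"][100:260,130:240]>0]
L=np.c_[(P[:,:2]-s)@ex,(P[:,:2]-s)@ey,P[:,2]]*1000
t=L[(abs(L[:,1])<20)&(L[:,2]>55)&(L[:,2]<85)&(abs(L[:,0])<160)]
print("x ext",t[:,0].min(),t[:,0].max())
for b in range(-140,140,20):
    q=t[(t[:,0]>b)&(t[:,0]<b+20)]
    if len(q): print(b,len(q),np.round([q[:,1].min(),np.median(q[:,1]),q[:,1].max(),np.percentile(q[:,2],80)],1))
for sg in (1,-1):
  for lo,hi in((73,82),(97,107)):
    q=L[(abs(L[:,0]*sg-66)<8)&(L[:,2]>lo)&(L[:,2]<hi)&(L[:,1]>0)]
    print("jaw",sg,lo,len(q),np.round(np.percentile(q[:,1],[0,50,100]),1) if len(q) else '')
E
```

```text
16.05
x ext -130.34557014791721 130.50514615594193
-140 50 [-12.2  -0.9  10.7  71.9]
-120 83 [-11.7  -1.5  11.   71.8]
-100 89 [-12.   -1.6  11.4  72.2]
-80 97 [-12.2   0.2  18.9  74.4]
-60 110 [-19.6   0.7  19.2  71.8]
-40 80 [-11.8  -1.2  11.3  72.2]
-20 86 [-11.6  -1.3  11.6  71.5]
0 82 [-11.7  -0.7  11.6  71.9]
20 81 [-11.6  -0.9  12.1  71.6]
40 118 [-19.5   1.4  19.2  71.7]
60 90 [-12.1   1.3  19.4  75.7]
80 83 [-11.8  -0.8  11.4  71.7]
100 111 [-15.3  -1.4  15.   75. ]
120 47 [-15.4  -1.   14.8  75.5]
jaw 1 73 19 [ 1.8  7.6 20. ]
jaw 1 97 32 [15.  21.6 27.9]
jaw -1 73 17 [ 2.   7.8 18.6]
jaw -1 97 27 [16.  21.4 27.6]
```

View pics/wrist4.png

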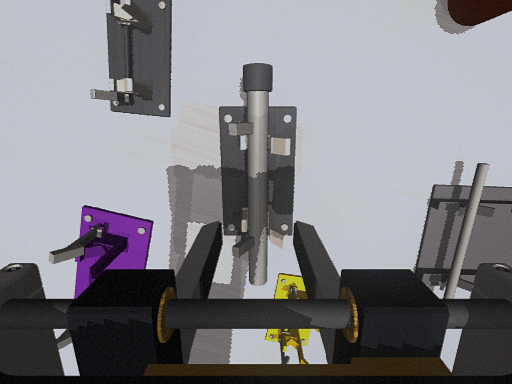

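View pics/top4.png

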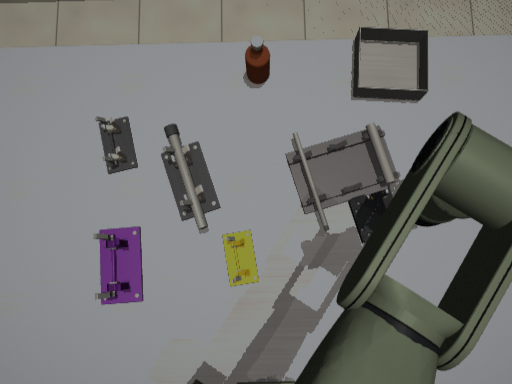

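View pics/scene4.png

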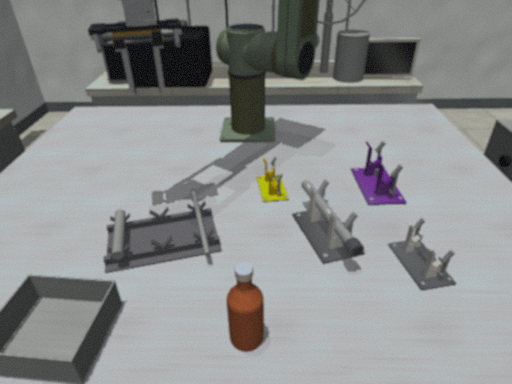

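The tube lies level with its top at 72 mm, so its axis is at 60 mm. It is centred within 1 mm in both directions, and the jaw heads are back where they were when shut. The arm is clear of everything, so I'm handing in.

```bash
python3 -c "
from bench import ctrl,order
order.close_job(); print(ctrl.state()['time_s'])"
```

```text
the job is handed in; nothing more can be done
the job is handed in; nothing more can be done
```

I took the collared tube from the rack's middle place, carried it to the larger grey holder and pushed it straight down past the jaw. I then released it, moved the arm clear and handed the job in at about 16 s. The hand-in gives no verdict.

- **Jaw pushed aside:** the downward force rose to about 11 N with the tube axis at around 80 mm, then dropped away, as expected when the jaw gives and snaps shut. I had no direct reading of the jaw angle.
- **Tube seated:** in the last top view its top is at about 72 mm, so the axis is at 60 mm. It runs from -130 to +131 mm along the holder, is about 1 mm off centre across it, and lies parallel to it.
- **Jaw shut:** both heads are over the tube, with their upper ends within about 1 mm of where they were when shut.
- **Arm and other objects:** the arm stands clear over the rack side, and nothing else looks moved.

Two small disagreements, both well inside the tolerances:
- The top and wrist views put the tube's middle about 3 mm apart along its length before the grasp.
- The jaw heads and the foot plate put the seat's cross position about 1 mm apart.

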